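# Show the ribbon reel to the document camera on the carrying tray

### The job

Pick up the wooden carrying tray by its handle with the ribbon reel lying loose on it, and carry it over to the document camera's black mat, lengthwise along the mat. There, holding the tray some 10 to 15 cm above the mat, tilt it with care so that the reel rolls from the end of the tray to the middle, under the handle, and keep it there for at least six seconds while the camera takes its picture; finish while still holding the tray like that, nearly level, with the reel in the middle and almost still. Move the reel only by moving the tray: do not touch it, do not let it run on to the other end or off the tray, do not tip the tray steeply, and leave the other things on the table alone.

Things in the scene. Friction and masses are not known exactly. Their poses are not given: they have to be found in the camera images.
- tray: Light wooden carrying tray, 300 mm long (its x), 112 mm wide (its y), about 0.45 kg, standing flat on the table. Origin: centre of its underside, z up. Between two side rails (upper edge at 40 mm) and two end stops (inner faces at x = -142 and +142 mm, upper edge at 55 mm) runs a track 64 mm wide. A steel bail of 8 mm rod (posts at x = 0, y = -48 and +48 mm) carries the grip.
- track (a point): Middle of the tray's track, on its surface, 18 mm above the underside (axes of the tray). The track is slightly bowed, high in the middle: level for |x| < 15 mm, falling outwards at 0.012 rad for |x| from 15 to 45 mm, 0.028 rad from 45 to 85 mm, 0.045 rad from there to the end stops. Rigid. Rails and stops are waxed, slippery: nothing but the bow and the stops holds the reel back.
- grip (a point): Centre of the dark wooden grip on the tray's bail, 150 mm above the middle of the tray's underside (axes of the tray). A bar along the tray's y, 72 mm long, 26 mm wide along the tray's x (close the fingers along the tray's x), 28 mm high. The reel's top reaches 82 mm above the tray's underside.
- reel: Ribbon reel, 64 mm across, 59 mm wide, 0.13 kg (may be 0.09 to 0.18), card flanges, blue ribbon. Origin: its centre, about 49 mm above the tray's underside; its y is the axle, x and z turn as it rolls. Rolls freely along the tray's x, starts against the -x stop (centre at x = -110 mm). Its acceleration is about 0.66 g times the slope under it (slope of track plus tilt of tray, rad).
- mat: Black mat of the document camera, fixed, 340 mm long (its x), 180 mm wide (its y), 3 mm thick, thin white frame line. Origin: centre of its underside. Either end of the tray may point along its +x. The camera's base stands on its -y side, 175 to 255 mm off the mat's centre line; its head, up to 240 mm high, keeps more than 170 mm off that line.
- glue: Bystander to leave alone: white glue bottle, 40 mm across, 110 mm high. Origin: centre of its underside.
- beads: Bystander to leave alone: jar of beads, 66 mm across, 70 mm high. Origin: centre of its underside.
- tape: Bystander to leave alone: roll of clear tape lying flat, 70 mm across, 24 mm high. Origin: centre of its underside.
- paintbrush: Bystander to leave alone: paint brush lying on the table, 170 mm long.
- mug: Bystander to leave alone: white mug, 80 mm across, 90 mm high. Origin: centre of its underside.
- angel_a: Bystander to leave alone: small wooden angel, a cone with a ball head, 52 mm across, 80 mm high. Origin: centre of its underside.
- angel_b: Bystander to leave alone: small wooden angel like the other one. Origin: centre of its underside.
Things that resemble listed ones, but are neither listed nor needed, are in the scene too. What is shaped like the reel but pink or turquoise is not meant.

How it is judged:
By the outcome, as a careful person would: the job done as asked, in the order asked, and still so for the second after the job is handed in, while the arm keeps its last pose, push and grip.
It also fails if it takes over 72 s, if anything falls off the work surface, if the arm or the gripper's body presses on something with over 40 N, if the wrist force passes 120 N, or if a joint passes its speed limit or range.

### The arm

A 6-joint arm with a two-finger parallel gripper is mounted at the origin on the work surface. World frame = base frame: x ahead of the robot, y to its left, z up, the work surface at z = 0. Lengths are in mm, angles in rad, forces in N, time in s.
With the tool pointing down it reaches from about 350 to 775 mm from the base axis. Payload 7.3 kg.
Tool frame: the origin (TCP) lies on the centre line of the jaws, within the pads' length; the fingertips stand 14 mm ahead of it and the grasp point (between the pads) lies 5 mm behind it; z points along the fingers, y is the line along which they close (so a half turn about z gives the same grasp; the last joint's range is limited). The gripper opens to 92 mm and grips with 3 to 60 N. Pads are 19 mm wide; open, the fingers measure 130 mm over their backs; the gripper's body (75 mm by 190 mm) begins 47 mm behind the grasp point.
Start: joints at [0.994, 0.342, 1.524, -0, 1.275, -0.146], TCP at [219.228, 477.059, 216.341] pointing down, gripper open.
Joint ranges: [-2.53, 2.53], [-0.77, 2.02], [0.04, 2.7], [-1, 4.14], [0.28, 2.66], [-3.11, 3.11]. Speed limits (rad/s): [2.57, 2.57, 3.14, 3.14, 3.14, 3.14].

### API

Orientations are given as [roll, pitch, yaw] about the fixed x, y, z axes, in that order (R = Rz(yaw) Ry(pitch) Rx(roll)).
In Python, from plant import get_obs, capture, bot, spot_in, trace, pinpoint gives the robot as it stands.
- The arm moves only by the tool play_rows, never from a script. Its argument "rows" is a list of rows, each a list of 2 entries, a list of its own where there are three numbers: the shift along the world's x, y, z in units of 3 cm (1.0 is 3 cm), then the turn, a rotation vector about the world's x, y, z in units of 8 degrees (1.0 is 8 degrees). A call has 1 to 12 rows; each row shifts and turns the commanded pose from where the row before left it; what a row does not reach is not made up. A row lasts 1/8 s, in which the tool goes at most 62.5 mm and 10.7 degrees, less where a joint would pass 70% of its speed; a pose out of reach is approached as far as the arm can. A call with a number of a shift or a turn outside -1 to 1 is refused whole. A call with a gripper value outside its range is refused whole. "hand" is the opening, from -1 (shut) to 1 (fully open), set as the call begins (left out, the last holds). The fingers move at their own pace and stop on an object; the grip force is fixed at half the most. Time passes only in rows, so rows that do not move let the fingers close. It gives the time, the measured TCP pose, the force, the opening and the grip force at its end, in the units of the state.
- get_obs(): the state, without advancing time (a new reading comes with each control period).
- capture(name): name is "side" or "top"; returns a dict with "frame" (480x640x3 uint8, red, green, blue), "fov_y" (degrees; the focal length in pixels is half the picture's height over the tangent of half this angle, whatever the lens; pixels are square), "cx", "cy" (the principal point, pixels), "rvec" (rotation vector, rad) and "tvec" (3), from world to camera coordinates, as OpenCV has them. Camera axes: x right, y down, z forward; pixel columns grow to the right and rows downward; lengths in mm; the calibration is good to about 2 mm. A picture is of the moment at which its call begins. There is no depth.
- bot.close_job(): hands the job in; it is judged then, once.
Trained networks look in the newest picture that a camera, given by its name, has taken for a name from the list of things; names that differ only in an ending like _2 or _b are one class to them, and where a whole thing is asked for, a point or a joint stands for the part that bears it (a point fixed in the world has none). Each returns a list of dicts, best first, with "p" (0 to 1); they miss things now and then, are a little off and sometimes report something else, mostly with a low value. They report only what shows in the picture. A call takes as long as a camera call. They do not tell look-alikes from the thing itself.
- spot_in(query, camera): "at" ([row, column] in pixels, amid what is visible of it).
- trace(query, camera): "mask" (480x640 bool, what is visible of it) and "at" ([row, column] in pixels, amid what is visible of it).
- pinpoint(query, camera): "at" ([row, column] in pixels: a listed point, or the origin of a listed thing).
The state is a dict: "time": time; "joint_positions": joint angles; "dq": joint speeds; "tau": joint torques, N m; "tool_pos": TCP position; "tcp_rot": TCP orientation; "contact_force": force on the tool from outside, world axes, zero at the start; "moment": the same for the moment, N m; "grip_width": finger opening in mm; "finger_force": force on a finger pad.
Only numpy, scipy, OpenCV 4.12 (cv2) and the standard library are available. Lean on these libraries where they do the work, as an engineer would, in place of code of your own. Each camera call takes 0.05 s, during which the arm holds its last target. There are 200 camera calls.

## Working session

There is one attempt and no reset: what is moved stays moved. The work goes in short steps, Python scripts to look and compute and a tool call to move; the robot and the scene stay as the last step left them, time stands still between calls to the robot, and variables do not carry over. Pictures are saved under pics/ and viewed, at most 10 in all, crops included, and the job is handed in when it is done.

Besides the shell and the picture viewer there is one more tool, called after "Request:" by a JSON object that holds its "op" and its "data". play_rows: Moves the arm, as the interface text tells. Shifts and turns lie within -1 to 1; 1 stands for 3 cm of shift or 8 degrees of turn. Its arguments: {"type":"object","properties":{"rows":{"type":"array"},"hand":{"type":"number"}},"required":["rows"]}

```bash
mkdir -p pics; cat > h.py <<'E'
import numpy as np, cv2
from plant import get_obs, capture, bot, spot_in, trace, pinpoint
def cam(name):
    c=capture(name); R=cv2.Rodrigues(np.array(c["rvec"],float))[0]; t=np.array(c["tvec"],float).ravel()
    f=240/np.tan(np.radians(c["fov_y"])/2)
    c.update(R=R,t=t,K=np.array([[f,0,c["cx"]],[0,f,c["cy"]],[0,0,1]])); return c
def atz(c,rc,z):
    d=c["R"].T@np.linalg.inv(c["K"])@[rc[1],rc[0],1]; o=-c["R"].T@c["t"]
    return o+d*(z-o[2])/d[2]
def tri(cs,rcs):
    A=[];b=[]
    for c,rc in zip(cs,rcs):
        d=c["R"].T@np.linalg.inv(c["K"])@[rc[1],rc[0],1]; d/=np.linalg.norm(d); P=np.eye(3)-np.outer(d,d)
        A.append(P); b.append(P@(-c["R"].T@c["t"]))
    return np.linalg.lstsq(np.vstack(A),np.hstack(b),rcond=None)[0]
def save(c,n): cv2.imwrite("pics/"+n,c["frame"][:,:,::-1])
E
python3 - <<'E'
from h import *
np.set_printoptions(precision=1,suppress=True)
for n in("top","side"):
    c=cam(n); save(c,n+"0.png"); print(n,-c["R"].T@c["t"],c["fov_y"])
    for q in "tray track grip reel mat glue beads tape paintbrush mug angel_a".split():
        for r in pinpoint(q,n)[:4]: print(q,np.round(r["at"]),round(r["p"],2),atz(c,r["at"],{"track":18,"grip":150,"reel":49}.get(q,0))[:2])
E
```

```text
top [ 325.9    3.6 1615.6] 49.63728140440958
tray [232. 381.] 0.6 [ 609.9 -202.6]
track [234. 382.] 0.72 [ 599.8 -204.6]
grip [230. 389.] 0.82 [ 589.8 -206.8]
reel [182. 398.] 0.72 [ 760.6 -252.3]
reel [226. 418.] 0.71 [ 620.5 -312.5]
reel [292. 403.] 0.57 [ 419.3 -260.6]
mat [263. 246.] 0.66 [510.3 219.7]
glue [170. 320.] 0.59 [813.1 -10.4]
beads [186. 288.] 0.73 [757.7  91.1]
tape [305. 311.] 0.45 [380.8  17.2]
tape [234. 385.] 0.24 [ 603.2 -215.5]
paintbrush [333. 243.] 0.83 [294.6 223.2]
mug [296. 152.] 0.86 [403.8 509. ]
angel_a [225. 469.] 0.8 [ 631.9 -482.3]
angel_a [231. 164.] 0.74 [609.4 483.1]
angel_a [263. 245.] 0.22 [510.3 222.5]
side [  42.3 -599.6 1079.1] 52.202104828415
tray [311. 390.] 0.68 [ 599.2 -196.7]
track [310. 391.] 0.71 [ 595.  -202.6]
grip [277. 400.] 0.62 [ 602.3 -200.9]
grip [386. 490.] 0.48 [ 559.  -500.3]
reel [287. 455.] 0.93 [ 752.6 -265.1]
reel [324. 432.] 0.82 [ 629.  -303.9]
reel [366. 356.] 0.75 [ 412.7 -271.9]
reel [281. 399.] 0.3 [ 654.5 -163.8]
glue [228. 395.] 0.86 [805.2  -0.9]
beads [216. 363.] 0.7 [762.2  92.6]
tape [386. 490.] 0.72 [ 641.3 -484.9]
tape [299. 271.] 0.66 [380.7  20.6]
tape [268. 206.] 0.37 [298.7 213.5]
tape [218. 360.] 0.31 [750.8  92.3]
paintbrush [268. 204.] 0.94 [293.2 215.3]
mug [189. 183.] 0.86 [394.1 524.3]
angel_a [167. 248.] 0.74 [612.9 488.2]
angel_a [388. 492.] 0.68 [ 641.8 -490.9]
```

View pics/top0.png

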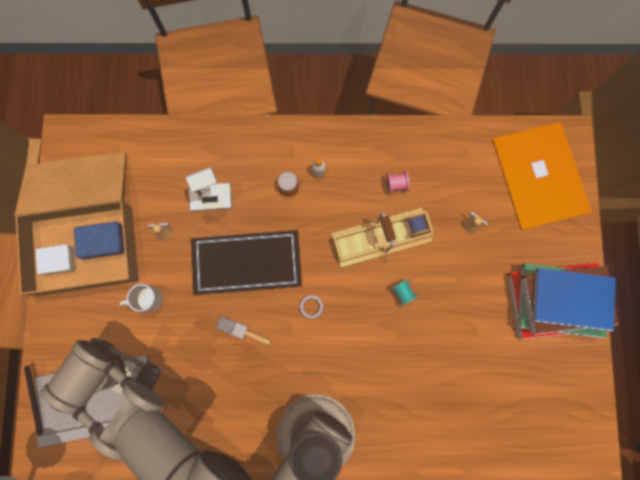

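View pics/side0.png

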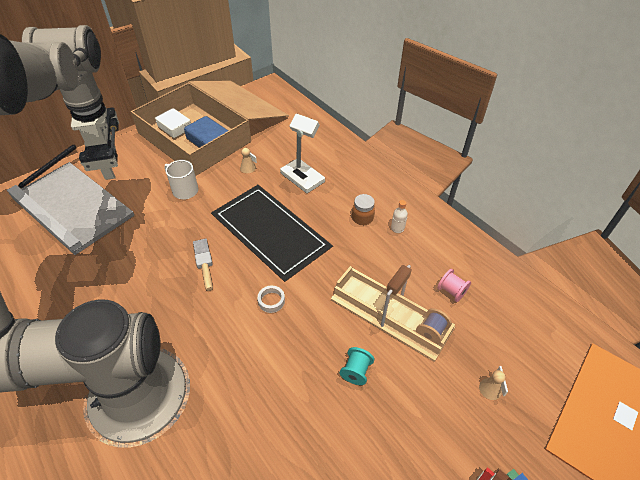

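Top view: a blue reel lies in the tray at its right end, at (226,418). The pink one at (182,398) and the turquoise one at (292,403) are loose on the table. The blue reel on the tray is the one meant. The mat is at (263,246), with the camera stand on its far (+x) side at (195,210). I'll confirm with an enlarged crop and measure the poses.

```bash
python3 - <<'E'
from h import *
np.set_printoptions(precision=2,suppress=True)
T=cam("top"); S=cam("side")
best=lambda q,n:pinpoint(q,n)[0]["at"]
for q in("tray","track","grip"):
    a=tri([T,S],[best(q,"top"),best(q,"side")]); print(q,a)
blue={}
for n,c in(("top",T),("side",S)):
    for q,z in(("tray",30),("mat",3)):
        L=trace(q,n)
        if not L: print(n,q,"none");continue
        m=L[0]["mask"].astype(np.uint8)
        cs=cv2.findContours(m,0,1)[0]; k=max(cs,key=cv2.contourArea)[:,0]
        P=np.array([atz(c,(p[1],p[0]),z)[:2] for p in k],np.float32)
        r=cv2.minAreaRect(P); b=cv2.boxPoints(r); e=b[1]-b[0]; g=b[2]-b[1]; l=e if np.hypot(*e)>np.hypot(*g) else g
        print(n,q,L[0]["p"],r, "ang",np.degrees(np.arctan2(l[1],l[0]))%180)
    hs=cv2.cvtColor(c["frame"],cv2.COLOR_RGB2HSV)
    rr=[r["at"] for r in pinpoint("reel",n)]; print(n,"reels",np.round(rr))
r=[min([r["at"] for r in pinpoint("reel",n)],key=lambda a:np.hypot(*(atz(c,a,49)[:2]-[625,-308]))) for n,c in(("top",T),("side",S))]
print("reel",tri([T,S],r))
o=get_obs(); print(o["tool_pos"],o["tcp_rot"],o["contact_force"],o["moment"],o["grip_width"],o["time"])
f=S["frame"][240:400,310:510][:,:,::-1]; cv2.imwrite("pics/crop.png",cv2.resize(f,None,fx=3.5,fy=3.5,interpolation=2))
E
```

```text
tray [ 600.11 -202.47    6.6 ]
track [ 596.13 -208.14   30.01]
grip [ 590.94 -204.96  167.69]
top tray 0.86 ((595.531005859375, -199.100830078125), (123.5283432006836, 296.4747619628906), 16.23138427734375) ang 106.231384
top mat 0.6 ((511.5211181640625, 220.94744873046875), (183.99050903320312, 342.33026123046875), 5.25137186050415) ang 95.25137
top reels [[182. 396.]
 [226. 413.]
 [291. 403.]]
side tray 0.71 ((644.4439697265625, -301.5728759765625), (92.0032958984375, 65.67892456054688), 17.475608825683594) ang 17.475597
side mat 0.66 ((515.11376953125, 221.51577758789062), (183.28892517089844, 342.5141296386719), 4.346698760986328) ang 94.3467
side reels [[282. 454.]
 [364. 358.]
 [187. 184.]]
reel [ 615.65 -289.36  215.24]
[219.22 477.04 216.34] [3.14 0.   2.71] [-0.08  0.46  0.01] [-0.    0.06  0.02] 91.72323843147184 2.0
```

View pics/crop.png

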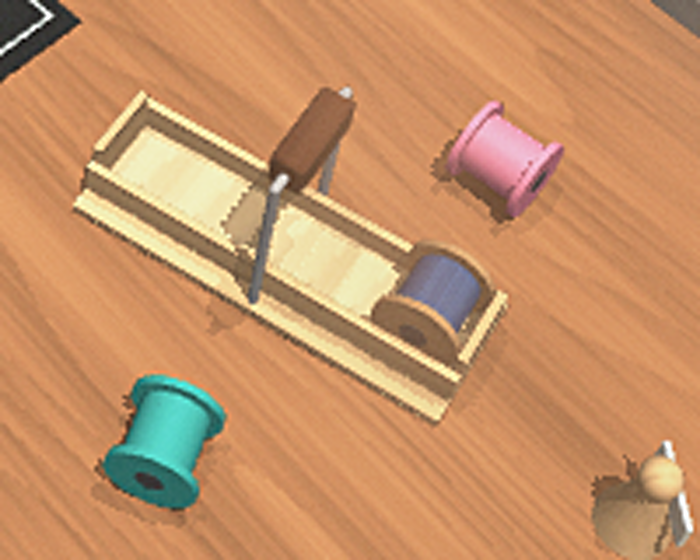

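The crop confirms it: the blue reel sits inside the tray against one end, and the pink and turquoise reels lie on the table. Next I refine the tray angle and grip centre.

```bash
python3 - <<'E'
from h import *
np.set_printoptions(precision=1,suppress=True)
T=cam("top"); S=cam("side")
px=lambda x,y:(240+y/3.5,310+x/3.5)
a=atz(S,px(75,205),2);b=atz(S,px(440,420),2);print("base edge",a,b,np.hypot(*(a-b)[:2]),np.degrees(np.arctan2(*(a-b)[1::-1])))
# end stop inner top / rod tops
a=atz(S,px(280,185),150);b=atz(S,px(347,92),150);print("rod",a,b,(a+b)/2,np.hypot(*(a-b)[:2]),np.degrees(np.arctan2(*(b-a)[1::-1])))
h=cv2.cvtColor(T["frame"],cv2.COLOR_RGB2HSV).astype(int)
box=h[195:280,320:445]; print(box[47,25],box[80,60])
m=((box[...,0]>18)&(box[...,0]<32)&(box[...,2]>140)&(box[...,1]<170)).astype(np.uint8)
k=np.vstack([c[:,0] for c in cv2.findContours(m,0,1)[0] if cv2.contourArea(c)>20])
P=np.array([atz(T,(p[1]+195,p[0]+320),25)[:2] for p in k],np.float32); print(cv2.minAreaRect(P))
# grip in both, brown mask via trace
for n,c in(("top",T),("side",S)):
    for r in trace("grip",n)[:2]:
        m=r["mask"]; ys,xs=np.nonzero(m); print(n,"grip",r["p"],m.sum(),ys.mean(),xs.mean(),atz(c,(ys.mean(),xs.mean()),150))
E
```

```text
base edge [504.  -75.8   2. ] [ 590. -363.    2.] 299.75854929072443 106.66798240144061
rod [ 554.7 -217.9  150. ] [ 642.3 -191.4  150. ] [ 598.5 -204.7  150. ] 91.56116001292023 16.834081194817987
[ 24 101 217] [ 13 171 192]
((586.095458984375, -199.16156005859375), (101.30855560302734, 291.17041015625), 17.13089370727539)
top grip 0.7 3156 238.26679340937895 378.09537389100126 [ 565. -176.  150.]
side grip 0.61 4698 308.2088122605364 387.50191570881225 [ 522.3 -244.   150. ]
```

Request:
{"op": "play_rows", "data": {"rows": [[[0.4,-0.9,0.1],[0,0,0.9]],[[0.5,-1,0.1],[0,0,0.9]],[[0.5,-1,0.1],[0,0,0.9]],[[0.5,-1,0],[0,0,0.9]],[[0.5,-1,0],[0,0,0.9]],[[0.5,-1,0],[0,0,0.4]],[[0.5,-1,0],[0,0,0]],[[0.5,-1,0],[0,0,0]],[[0.5,-1,0],[0,0,0]],[[0.5,-1,0],[0,0,0]],[[0.5,-1,0],[0,0,0]],[[0.5,-1,0],[0,0,0]]], "hand": 1}}

```text
time: 3.7
tool_pos: [396.7, 119.0, 225.5]
tcp_rot: [3.141, 0.001, -2.888]
contact_force: [-0.3, 0.2, 0.4]
grip_width: 92.0
finger_force: 0.0
```

Request:
{"op": "play_rows", "data": {"rows": [[[0.61,-0.98,0],[0,0,0.27]],[[0.61,-0.98,0],[0,0,0]],[[0.61,-0.98,0],[0,0,0]],[[0.61,-0.98,0],[0,0,0]],[[0.61,-0.98,0],[0,0,0]],[[0.61,-0.98,0],[0,0,0]],[[0.61,-0.98,0],[0,0,0]],[[0.61,-0.98,0],[0,0,0]],[[0.61,-0.98,0],[0,0,0]],[[0.61,-0.98,0],[0,0,0]],[[0.61,-0.98,0],[0,0,0]],[[0,0,0],[0,0,0]]]}}

```text
time: 5.2
tool_pos: [598.0, -205.3, 224.4]
tcp_rot: [3.141, -0.0, -2.853]
contact_force: [0.4, 0.8, -0.0]
grip_width: 91.8
finger_force: 0.0
```

```bash
python3 - <<'E'
from h import *
o=get_obs(); print(o["time"],o["tool_pos"],o["tcp_rot"])
S=cam("side")
f=S["frame"][190:370,300:500][:,:,::-1]; cv2.imwrite("pics/above.png",cv2.resize(f,None,fx=3,fy=3,interpolation=2))
E
```

```text
5.2 [ 597.976946   -205.27860063  224.37507216] [ 3.14141848e+00 -4.77278847e-04 -2.85273270e+00]
```

View pics/above.png

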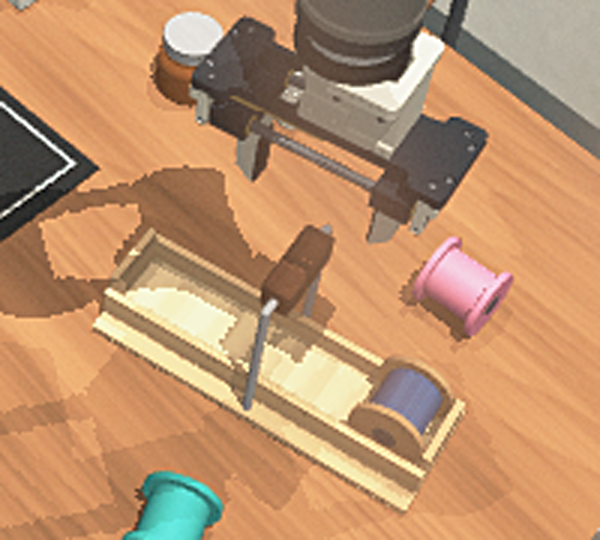

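The fingers straddle the grip along the tray's length, and the reel is still at its stop. Descending and closing.

Request:
{"op": "play_rows", "data": {"rows": [[[0.03,0.03,-0.5],[0,0,0]],[[0,0,-0.6],[0,0,0]],[[0,0,-0.6],[0,0,0]],[[0,0,-0.5],[0,0,0]],[[0,0,-0.3],[0,0,0]],[[0,0,-0.15],[0,0,0]],[[0,0,0],[0,0,0]]]}}

```text
time: 6.12
tool_pos: [598.5, -202.4, 145.9]
tcp_rot: [3.142, 0.0, -2.85]
contact_force: [-0.2, -0.3, 0.8]
grip_width: 91.7
finger_force: 0.0
```

Request:
{"op": "play_rows", "data": {"rows": [[[0,0,0],[0,0,0]],[[0,0,0],[0,0,0]],[[0,0,0],[0,0,0]],[[0,0,0],[0,0,0]],[[0,0,0],[0,0,0]],[[0,0,0],[0,0,0]],[[0,0,0],[0,0,0]],[[0,0,0],[0,0,0]]], "hand": -0.6}}

```text
time: 7.12
tool_pos: [598.5, -202.7, 145.9]
tcp_rot: [-3.141, 0.0, -2.851]
contact_force: [0.2, -1.1, -0.4]
grip_width: 25.4
finger_force: 30.0
```

Request:
{"op": "play_rows", "data": {"rows": [[[0,0,0.05],[0,0,0]],[[0,0,0.1],[0,0,0]],[[0,0,0.2],[0,0,0]],[[0,0,0.35],[0,0,0]],[[0,0,0.5],[0,0,0]],[[0,0,0.6],[0,0,0]],[[0,0,0.7],[0,0,0]],[[0,0,0.7],[0,0,0]],[[0,0,0.5],[0,0,0]],[[0,0,0.35],[0,0,0]],[[0,0,0.15],[0,0,0]],[[0,0,0.05],[0,0,0]]]}}

```text
time: 8.62
tool_pos: [598.3, -202.4, 273.0]
tcp_rot: [3.141, -0.001, -2.851]
contact_force: [0.2, 0.6, -4.6]
grip_width: 25.6
finger_force: 30.0
```

```bash
python3 - <<'E'
from h import *
np.set_printoptions(precision=3,suppress=True)
for i in range(4):
    S=cam("side");o=get_obs(); print(o["time"],o["tool_pos"],o["tcp_rot"],o["contact_force"],o["moment"],o["grip_width"])
f=S["frame"][150:400,270:590][:,:,::-1]; cv2.imwrite("pics/lift.png",cv2.resize(f,None,fx=2.4,fy=2.4,interpolation=2))
E
```

```text
8.675 [ 598.293 -202.391  272.989] [ 3.141 -0.001 -2.851] [ 0.32  -0.418 -5.184] [ 0.112  0.056 -0.052] 25.352395673922445
8.725 [ 598.28  -202.346  272.805] [ 3.141 -0.001 -2.851] [ 0.589  0.161 -5.638] [0.199 0.029 0.038] 25.89592085023635
8.775 [ 598.258 -202.348  272.697] [ 3.141 -0.001 -2.851] [-1.301  0.268 -5.704] [ 0.168  0.054 -0.003] 25.746900842549188
8.825 [ 598.245 -202.354  272.668] [ 3.141 -0.001 -2.851] [ 0.67   0.111 -4.91 ] [0.18  0.048 0.024] 25.34312564123473
```

View pics/lift.png

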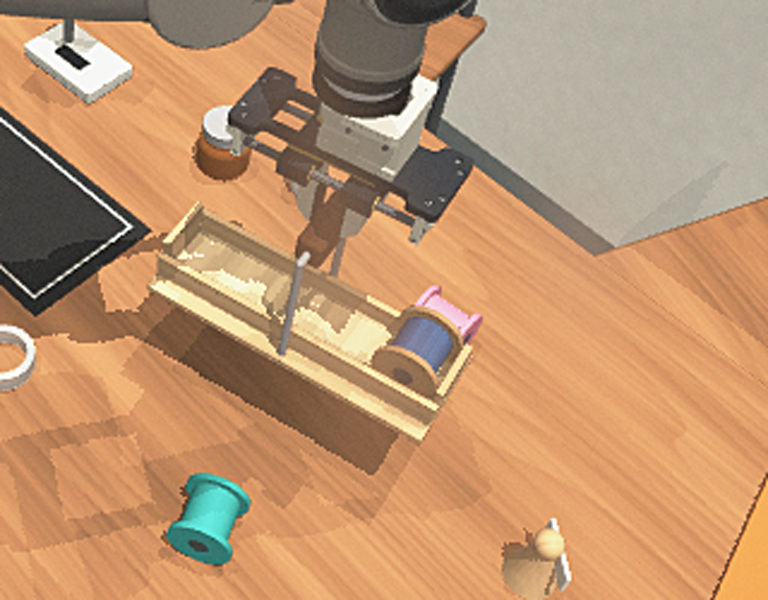

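The tray is lifted level and the reel is still against its stop. I carry it smoothly to the mat, with peak acceleration about 0.1 m/s², well under what would dislodge the reel.

Request:
{"op": "play_rows", "data": {"rows": [[[-0.005,0.025,0],[0,0,-0.003]],[[-0.015,0.075,0],[0,0,-0.008]],[[-0.025,0.12,0],[0,0,-0.013]],[[-0.034,0.17,0],[0,0,-0.018]],[[-0.044,0.22,0],[0,0,-0.023]],[[-0.054,0.27,0],[0,0,-0.028]],[[-0.064,0.32,0],[0,0,-0.033]],[[-0.074,0.37,0],[0,0,-0.039]],[[-0.084,0.415,0],[0,0,-0.044]],[[-0.093,0.465,0],[0,0,-0.049]],[[-0.103,0.515,0],[0,0,-0.054]],[[-0.113,0.565,0],[0,0,-0.059]]]}}

```text
time: 10.32
tool_pos: [576.9, -95.4, 273.4]
tcp_rot: [3.141, 0.0, -2.903]
contact_force: [-0.7, -0.1, -4.2]
grip_width: 25.2
finger_force: 30.0
```

Request:
{"op": "play_rows", "data": {"rows": [[[-0.118,0.588,0],[0,0,-0.062]],[[-0.118,0.588,0],[0,0,-0.062]],[[-0.118,0.588,0],[0,0,-0.062]],[[-0.118,0.588,0],[0,0,-0.062]],[[-0.118,0.588,0],[0,0,-0.062]],[[-0.118,0.588,0],[0,0,-0.062]],[[-0.118,0.588,0],[0,0,-0.062]],[[-0.118,0.588,0],[0,0,-0.062]],[[-0.118,0.588,0],[0,0,-0.062]],[[-0.118,0.588,0],[0,0,-0.062]],[[-0.118,0.588,0],[0,0,-0.062]],[[-0.118,0.588,0],[0,0,-0.062]]]}}

```text
time: 11.82
tool_pos: [534.3, 116.3, 273.5]
tcp_rot: [3.142, 0.0, -3.007]
contact_force: [-0.6, 0.0, -4.2]
grip_width: 25.5
finger_force: 30.0
```

Request:
{"op": "play_rows", "data": {"rows": [[[-0.113,0.565,0],[0,0,-0.059]],[[-0.103,0.515,0],[0,0,-0.054]],[[-0.093,0.465,0],[0,0,-0.049]],[[-0.084,0.415,0],[0,0,-0.044]],[[-0.074,0.37,0],[0,0,-0.039]],[[-0.064,0.32,0],[0,0,-0.033]],[[-0.054,0.27,0],[0,0,-0.028]],[[-0.044,0.22,0],[0,0,-0.023]],[[-0.034,0.17,0],[0,0,-0.018]],[[-0.025,0.12,0],[0,0,-0.013]],[[-0.015,0.075,0],[0,0,-0.008]],[[-0.005,0.025,0],[0,0,-0.003]]]}}

```text
time: 13.32
tool_pos: [513.5, 221.0, 273.3]
tcp_rot: [-3.142, 0.0, -3.058]
contact_force: [0.4, 0.5, -5.0]
grip_width: 25.7
finger_force: 30.0
```

```bash
python3 - <<'E'
from h import *
np.set_printoptions(precision=3,suppress=True)
for i in range(2):
    S=cam("side");o=get_obs(); print(o["time"],o["tool_pos"],o["tcp_rot"],o["contact_force"],o["moment"],o["grip_width"])
print([(np.round(r["at"]),round(r["p"],2)) for r in spot_in("reel","side")])
f=S["frame"][100:300,180:360][:,:,::-1]; cv2.imwrite("pics/mat.png",cv2.resize(f,None,fx=3,fy=3,interpolation=2)); save(S,"matfull.png")
E
```

```text
13.375 [513.475 221.06  273.347] [ 3.141  0.    -3.058] [-0.654  0.02  -5.475] [0.219 0.024 0.029] 25.34935103537582
13.425 [513.479 220.99  273.315] [ 3.142 -0.    -3.058] [-0.053 -0.049 -4.701] [0.14  0.041 0.033] 25.238167393019783
[(array([365., 357.]), 0.8), (array([206., 287.]), 0.76), (array([285., 455.]), 0.71)]
```

View pics/mat.png

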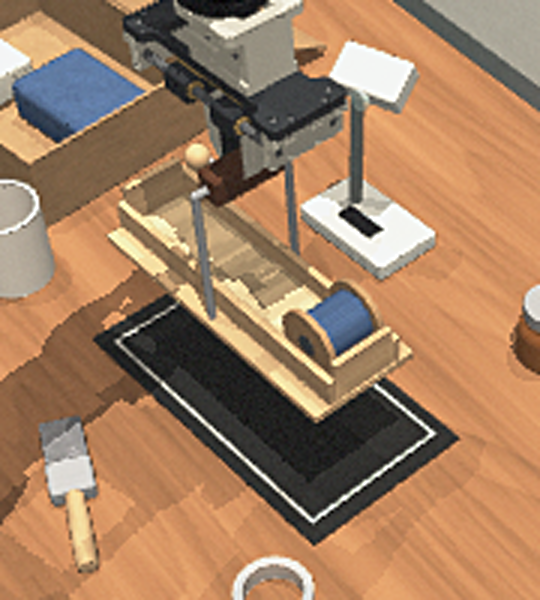

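The tray is over the mat and lined up, with the reel still at its -x stop (mat.png at (330,325)). I write the reel tracker and calibrate it on this known position.

```bash
cat > meas.py <<'E'
from h import *
import sys, os
from scipy.spatial.transform import Rotation as Ro
from scipy.optimize import minimize_scalar
np.set_printoptions(precision=3,suppress=True)
def one():
    o=get_obs(); S=cam("side"); R=Ro.from_euler("xyz",o["tcp_rot"]).as_matrix()
    X=R[:,1]; Z=-R[:,2]; Y=np.cross(Z,X); O=np.array(o["tool_pos"])+145.9*R[:,2]
    def proj(x,y,z):
        p=S["R"]@(O+x*X+y*Y+z*Z)+S["t"]; p=S["K"]@p; return p[:2]/p[2]
    pts=np.array([proj(x,y,z) for x in(-145,145) for y in(-35,35) for z in(18,90)],np.float32)
    roi=np.zeros((480,640),np.uint8); cv2.fillConvexPoly(roi,cv2.convexHull(pts).astype(np.int32),1)
    f=S["frame"].astype(int); m=(f[...,2]>f[...,0]+15)&(f[...,2]>60)&(roi>0)
    n,l,st,ce=cv2.connectedComponentsWithStats(m.astype(np.uint8))
    ys,xs=np.nonzero(m); w=np.clip(f[...,2]-f[...,0],0,80)[m]
    c=np.array([np.average(xs,weights=w),np.average(ys,weights=w)])
    a=proj(-20,0,62)-proj(20,0,62); a/=np.linalg.norm(a)
    x=minimize_scalar(lambda x:((proj(x,0,62)-c)@a)**2,bounds=(-160,160),method="bounded").x
    th=-np.arcsin(X[2]); return o["time"],x,m.sum(),th,o["tool_pos"],o["moment"]@Y,S
E
cat > look.py <<'E'
from meas import *
for i in range(int(sys.argv[1]) if len(sys.argv)>1 else 2):
    t,x,n,th,p,mo,S=one(); b=float(open("bias").read()) if os.path.exists("bias") else 0
    print(f"t {t:.3f} x {x-b:.1f} n {n} tilt {th:.4f} tcp {np.round(p,1)} M {mo:.3f}")
    open("log","a").write(f"{t:.3f} {x-b:.2f} {th:.4f} {mo:.3f}\n")
E
rm -f bias; python3 look.py 3
```

```text
t 13.475 x -116.5 n 264 tilt 0.0000 tcp [513.5 220.9 273.3] M -0.130
t 13.525 x -116.4 n 266 tilt -0.0000 tcp [513.5 220.9 273.3] M -0.161
t 13.575 x -116.5 n 265 tilt 0.0000 tcp [513.5 220.9 273.3] M -0.129
```

```bash
echo -6.5 > bias; rm -f log
```

Request:
{"op": "play_rows", "data": {"rows": [[[-0.004,0.046,0],[-0.075,-0.006,0]],[[-0.004,0.046,0],[-0.075,-0.006,0]],[[-0.004,0.046,0],[-0.075,-0.006,0]],[[-0.004,0.046,0],[-0.075,-0.006,0]],[[0,0,0],[0,0,0]]]}}

```text
time: 14.25
tool_pos: [512.9, 227.0, 273.3]
tcp_rot: [-3.1, -0.0, -3.057]
contact_force: [1.0, 0.2, -4.3]
grip_width: 25.9
finger_force: 30.0
```

```bash
python3 look.py 3
```

```text
t 14.250 x -110.4 n 258 tilt 0.0420 tcp [512.9 227.  273.3] M -0.217
t 14.300 x -110.4 n 258 tilt 0.0419 tcp [512.9 226.8 273.3] M -0.217
t 14.350 x -110.3 n 260 tilt 0.0419 tcp [513.  226.7 273.3] M -0.266
```

Request:
{"op": "play_rows", "data": {"rows": [[[-0.005,0.057,0],[-0.093,-0.008,0]],[[0,0,0],[0,0,0]],[[0,0,0],[0,0,0]],[[0,0,0],[0,0,0]]]}}

```text
time: 14.9
tool_pos: [512.8, 228.2, 273.4]
tcp_rot: [-3.087, -0.0, -3.058]
contact_force: [-0.2, 0.6, -5.2]
grip_width: 25.5
finger_force: 30.0
```

```bash
python3 look.py 3
```

```text
t 14.900 x -109.9 n 259 tilt 0.0549 tcp [512.8 228.2 273.4] M -0.287
t 14.950 x -109.8 n 260 tilt 0.0549 tcp [512.8 228.2 273.3] M -0.269
t 15.000 x -109.8 n 259 tilt 0.0550 tcp [512.9 228.2 273.3] M -0.280
```

Request:
{"op": "play_rows", "data": {"rows": [[[-0.002,0.03,0],[-0.05,-0.004,0]],[[0,0,0],[0,0,0]],[[0,0,0],[0,0,0]],[[0,0,0],[0,0,0]]]}}

```text
time: 15.55
tool_pos: [512.8, 229.2, 273.3]
tcp_rot: [-3.08, -0.0, -3.058]
contact_force: [0.3, -0.1, -4.9]
grip_width: 25.2
finger_force: 30.0
```

```bash
python3 look.py 2
```

```text
t 15.550 x -107.9 n 272 tilt 0.0620 tcp [512.8 229.2 273.3] M -0.284
t 15.600 x -107.5 n 268 tilt 0.0620 tcp [512.8 229.2 273.3] M -0.233
```

Request:
{"op": "play_rows", "data": {"rows": [[[-0.001,0.013,0],[-0.021,-0.002,0]],[[0,0,0],[0,0,0]],[[0,0,0],[0,0,0]]]}}

```text
time: 16.02
tool_pos: [512.8, 229.6, 273.3]
tcp_rot: [-3.077, -0.0, -3.058]
contact_force: [0.4, -0.0, -5.6]
grip_width: 25.5
finger_force: 30.0
```

```bash
python3 look.py 2
```

```text
t 16.025 x -103.9 n 269 tilt 0.0649 tcp [512.8 229.6 273.3] M -0.257
t 16.075 x -102.9 n 272 tilt 0.0649 tcp [512.7 229.6 273.4] M -0.337
```

Request:
{"op": "play_rows", "data": {"rows": [[[0,0,0],[0,0,0]],[[0,0,0],[0,0,0]],[[0,0,0],[0,0,0]]]}}

```text
time: 16.5
tool_pos: [512.7, 229.5, 273.3]
tcp_rot: [-3.077, -0.0, -3.058]
contact_force: [-0.7, -0.5, -5.1]
grip_width: 25.4
finger_force: 30.0
```

```bash
python3 look.py 2
```

```text
t 16.500 x -94.4 n 274 tilt 0.0649 tcp [512.7 229.5 273.3] M -0.250
t 16.550 x -93.6 n 272 tilt 0.0649 tcp [512.7 229.6 273.3] M -0.295
```

Request:
{"op": "play_rows", "data": {"rows": [[[0,0,0],[0,0,0]],[[0.004,-0.05,0],[0.082,0.007,0]],[[0.004,-0.05,0],[0.082,0.007,0]]]}}

```text
time: 16.98
tool_pos: [513.0, 226.4, 273.3]
tcp_rot: [-3.1, -0.0, -3.058]
contact_force: [-0.1, 0.9, -5.0]
grip_width: 25.6
finger_force: 30.0
```

```bash
python3 look.py 3
```

```text
t 16.975 x -80.4 n 268 tilt 0.0413 tcp [513.  226.4 273.3] M -0.193
t 17.025 x -78.7 n 267 tilt 0.0410 tcp [513.  226.  273.4] M -0.238
t 17.075 x -77.2 n 272 tilt 0.0417 tcp [513.1 226.  273.4] M -0.211
```

Request:
{"op": "play_rows", "data": {"rows": [[[0,0,0],[0,0,0]],[[0,0,0],[0,0,0]]]}}

```text
time: 17.38
tool_pos: [513.0, 226.6, 273.3]
tcp_rot: [-3.1, -0.0, -3.058]
contact_force: [0.7, -0.7, -4.5]
grip_width: 25.6
finger_force: 30.0
```

```bash
python3 look.py 3
```

```text
t 17.375 x -69.7 n 266 tilt 0.0419 tcp [513.  226.6 273.3] M -0.197
t 17.425 x -68.3 n 269 tilt 0.0419 tcp [513.  226.6 273.3] M -0.235
t 17.475 x -67.2 n 270 tilt 0.0420 tcp [513.  226.6 273.3] M -0.235
```

Request:
{"op": "play_rows", "data": {"rows": [[[-0.001,0.013,0],[-0.021,-0.002,0]],[[0,0,0],[0,0,0]],[[0,0,0],[0,0,0]],[[0,0,0],[0,0,0]]]}}

```text
time: 18.02
tool_pos: [513.0, 226.9, 273.4]
tcp_rot: [-3.097, -0.0, -3.058]
contact_force: [0.1, 0.2, -4.8]
grip_width: 25.6
finger_force: 30.0
```

```bash
python3 look.py 3
```

```text
t 18.025 x -54.4 n 267 tilt 0.0449 tcp [513.  226.9 273.4] M -0.184
t 18.075 x -53.1 n 261 tilt 0.0449 tcp [513.  226.9 273.3] M -0.155
t 18.125 x -51.6 n 264 tilt 0.0449 tcp [513.  226.9 273.3] M -0.182
```

Request:
{"op": "play_rows", "data": {"rows": [[[0,0,0],[0,0,0]],[[0.003,-0.037,0],[0.06,0.005,0]],[[0.003,-0.037,0],[0.06,0.005,0]]]}}

```text
time: 18.55
tool_pos: [513.1, 224.6, 273.3]
tcp_rot: [-3.114, -0.0, -3.058]
contact_force: [-0.5, -0.7, -5.0]
grip_width: 25.5
finger_force: 30.0
```

```bash
python3 look.py 3
```

```text
t 18.550 x -39.8 n 254 tilt 0.0276 tcp [513.1 224.6 273.3] M -0.072
t 18.600 x -38.3 n 254 tilt 0.0274 tcp [513.2 224.3 273.4] M -0.089
t 18.650 x -36.6 n 258 tilt 0.0279 tcp [513.2 224.3 273.4] M -0.136
```

Request:
{"op": "play_rows", "data": {"rows": [[[0.001,-0.009,0],[0.014,0.001,0]],[[0,0,0],[0,0,0]]]}}

```text
time: 18.95
tool_pos: [513.2, 224.4, 273.3]
tcp_rot: [-3.115, -0.0, -3.058]
contact_force: [0.1, -0.8, -4.6]
grip_width: 25.4
finger_force: 30.0
```

```bash
python3 look.py 3
```

```text
t 18.950 x -25.8 n 251 tilt 0.0261 tcp [513.2 224.4 273.3] M -0.163
t 19.000 x -24.0 n 254 tilt 0.0261 tcp [513.2 224.5 273.3] M -0.113
t 19.050 x -22.0 n 256 tilt 0.0261 tcp [513.2 224.5 273.3] M -0.093
```

Request:
{"op": "play_rows", "data": {"rows": [[[0.004,-0.046,0],[0.075,0.006,0]],[[0.004,-0.046,0],[0.075,0.006,0]]]}}

```text
time: 19.35
tool_pos: [513.4, 221.6, 273.3]
tcp_rot: [-3.137, -0.0, -3.058]
contact_force: [0.1, 0.0, -5.8]
grip_width: 25.9
finger_force: 30.0
```

```bash
python3 look.py 3
```

```text
t 19.350 x -9.2 n 256 tilt 0.0045 tcp [513.4 221.6 273.3] M -0.070
t 19.400 x -7.3 n 257 tilt 0.0043 tcp [513.5 221.3 273.4] M -0.081
t 19.450 x -6.6 n 251 tilt 0.0049 tcp [513.5 221.2 273.4] M 0.005
```

Request:
{"op": "play_rows", "data": {"rows": [[[0.001,-0.013,0],[0.021,0.002,0]],[[0,0,0],[0,0,0]]]}}

```text
time: 19.75
tool_pos: [513.4, 221.3, 273.4]
tcp_rot: [-3.14, -0.0, -3.058]
contact_force: [-0.0, -0.5, -6.0]
grip_width: 25.3
finger_force: 30.0
```

```bash
python3 look.py 3
```

```text
t 19.750 x -1.6 n 255 tilt 0.0021 tcp [513.4 221.3 273.4] M -0.056
t 19.800 x -1.9 n 254 tilt 0.0022 tcp [513.4 221.3 273.3] M -0.054
t 19.850 x -2.0 n 257 tilt 0.0022 tcp [513.4 221.4 273.3] M -0.051
```

Request:
{"op": "play_rows", "data": {"rows": [[[-0.005,0.061,0],[-0.1,-0.008,0]]]}}

```text
time: 20.02
tool_pos: [513.3, 222.9, 273.4]
tcp_rot: [-3.125, -0.0, -3.059]
contact_force: [0.3, 0.5, -5.8]
grip_width: 25.5
finger_force: 30.0
```

```bash
python3 look.py 3
```

```text
t 20.025 x -1.6 n 258 tilt 0.0169 tcp [513.3 222.9 273.4] M -0.085
t 20.075 x -1.9 n 251 tilt 0.0172 tcp [513.2 223.5 273.4] M -0.061
t 20.125 x -1.7 n 250 tilt 0.0165 tcp [513.2 223.6 273.3] M -0.097
```

Request:
{"op": "play_rows", "data": {"rows": [[[0.002,-0.028,0],[0.047,0.004,0]],[[0,0,0],[0,0,0]]]}}

```text
time: 20.42
tool_pos: [513.4, 222.1, 273.4]
tcp_rot: [-3.132, -0.0, -3.058]
contact_force: [-0.0, -0.3, -4.4]
grip_width: 25.6
finger_force: 30.0
```

```bash
python3 look.py 3
```

```text
t 20.425 x 2.8 n 254 tilt 0.0095 tcp [513.4 222.1 273.4] M -0.081
t 20.475 x 3.0 n 254 tilt 0.0095 tcp [513.4 222.1 273.4] M -0.047
t 20.525 x 3.4 n 257 tilt 0.0096 tcp [513.4 222.1 273.4] M -0.037
```

Request:
{"op": "play_rows", "data": {"rows": [[[0.002,-0.028,0],[0.047,0.004,0]],[[0,0,0],[0,0,0]]]}}

```text
time: 20.82
tool_pos: [513.4, 221.3, 273.3]
tcp_rot: [-3.139, -0.0, -3.058]
contact_force: [-0.5, -0.2, -5.1]
grip_width: 25.8
finger_force: 30.0
```

```bash
python3 look.py 4
```

```text
t 20.825 x 4.5 n 259 tilt 0.0029 tcp [513.4 221.3 273.3] M -0.073
t 20.875 x 4.5 n 257 tilt 0.0030 tcp [513.4 221.3 273.3] M 0.004
t 20.925 x 4.5 n 256 tilt 0.0030 tcp [513.4 221.4 273.3] M -0.008
t 20.975 x 4.2 n 257 tilt 0.0030 tcp [513.4 221.4 273.4] M -0.111
```

Request:
{"op": "play_rows", "data": {"rows": [[[-0.001,0.013,0],[-0.021,-0.002,0]],[[0,0,0],[0,0,0]]]}}

```text
time: 21.28
tool_pos: [513.4, 222.0, 273.3]
tcp_rot: [-3.136, -0.0, -3.058]
contact_force: [-0.2, 1.2, -5.1]
grip_width: 25.5
finger_force: 30.0
```

```bash
python3 look.py 4
```

```text
t 21.275 x 4.1 n 255 tilt 0.0060 tcp [513.4 222.  273.3] M -0.025
t 21.325 x 4.0 n 256 tilt 0.0059 tcp [513.4 221.9 273.3] M -0.011
t 21.375 x 4.1 n 255 tilt 0.0060 tcp [513.4 221.9 273.3] M -0.084
t 21.425 x 4.1 n 254 tilt 0.0059 tcp [513.4 221.9 273.3] M -0.064
```

Request:
{"op": "play_rows", "data": {"rows": [[[0,0,0],[0,0,0]],[[0,0,0],[0,0,0]],[[0,0,0],[0,0,0]],[[0,0,0],[0,0,0]]]}}

```text
time: 21.98
tool_pos: [513.4, 221.8, 273.3]
tcp_rot: [-3.136, -0.0, -3.058]
contact_force: [0.0, -0.4, -5.6]
grip_width: 25.3
finger_force: 30.0
```

```bash
python3 - <<'E'
import sys; sys.argv=["x","2"]
exec(open("look.py").read())
T=cam("top")
f=S["frame"][120:270,190:340][:,:,::-1]; g=T["frame"][190:340,170:320][:,:,::-1]
cv2.imwrite("pics/mid.png",cv2.resize(np.hstack([f,g]),None,fx=2.6,fy=2.6,interpolation=2))
E
```

```text
t 21.975 x 4.2 n 255 tilt 0.0059 tcp [513.4 221.8 273.3] M -0.013
t 22.025 x 4.0 n 255 tilt 0.0059 tcp [513.4 221.9 273.4] M -0.035
```

View pics/mid.png

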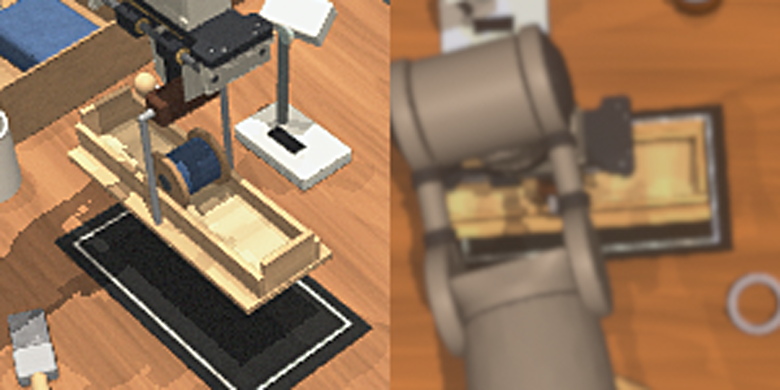

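The left picture shows the reel at (190,168) between the two bail posts, under the handle. It is still, and the tray is over the mat. I hold and keep checking.

Request:
{"op": "play_rows", "data": {"rows": [[[0,0,0],[0,0,0]],[[0,0,0],[0,0,0]],[[0,0,0],[0,0,0]],[[0,0,0],[0,0,0]],[[0,0,0],[0,0,0]],[[0,0,0],[0,0,0]],[[0,0,0],[0,0,0]],[[0,0,0],[0,0,0]],[[0,0,0],[0,0,0]],[[0,0,0],[0,0,0]],[[0,0,0],[0,0,0]],[[0,0,0],[0,0,0]]]}}

```text
time: 23.62
tool_pos: [513.4, 221.9, 273.3]
tcp_rot: [-3.136, -0.0, -3.058]
contact_force: [0.4, -0.0, -4.4]
grip_width: 25.1
finger_force: 30.0
```

```bash
python3 look.py 2
```

```text
t 23.625 x 3.9 n 259 tilt 0.0059 tcp [513.4 221.9 273.3] M -0.039
t 23.675 x 4.3 n 257 tilt 0.0059 tcp [513.4 221.9 273.3] M -0.077
```

The reel has stopped. I hold for another 6 s.

Request:
{"op": "play_rows", "data": {"rows": [[[0,0,0],[0,0,0]],[[0,0,0],[0,0,0]],[[0,0,0],[0,0,0]],[[0,0,0],[0,0,0]],[[0,0,0],[0,0,0]],[[0,0,0],[0,0,0]],[[0,0,0],[0,0,0]],[[0,0,0],[0,0,0]],[[0,0,0],[0,0,0]],[[0,0,0],[0,0,0]],[[0,0,0],[0,0,0]],[[0,0,0],[0,0,0]]]}}

```text
time: 25.22
tool_pos: [513.4, 221.8, 273.3]
tcp_rot: [-3.136, -0.0, -3.058]
contact_force: [-1.2, -0.2, -4.8]
grip_width: 25.6
finger_force: 30.0
```

Request:
{"op": "play_rows", "data": {"rows": [[[0,0,0],[0,0,0]],[[0,0,0],[0,0,0]],[[0,0,0],[0,0,0]],[[0,0,0],[0,0,0]],[[0,0,0],[0,0,0]],[[0,0,0],[0,0,0]],[[0,0,0],[0,0,0]],[[0,0,0],[0,0,0]],[[0,0,0],[0,0,0]],[[0,0,0],[0,0,0]],[[0,0,0],[0,0,0]],[[0,0,0],[0,0,0]]]}}

```text
time: 26.72
tool_pos: [513.4, 221.9, 273.3]
tcp_rot: [-3.136, -0.0, -3.058]
contact_force: [-0.7, 0.4, -4.4]
grip_width: 25.5
finger_force: 30.0
```

```bash
python3 look.py 2
```

```text
t 26.725 x 4.1 n 255 tilt 0.0059 tcp [513.4 221.9 273.3] M -0.026
t 26.775 x 3.9 n 255 tilt 0.0059 tcp [513.4 221.8 273.3] M -0.073
```

Request:
{"op": "play_rows", "data": {"rows": [[[0,0,0],[0,0,0]],[[0,0,0],[0,0,0]],[[0,0,0],[0,0,0]],[[0,0,0],[0,0,0]],[[0,0,0],[0,0,0]],[[0,0,0],[0,0,0]],[[0,0,0],[0,0,0]],[[0,0,0],[0,0,0]],[[0,0,0],[0,0,0]],[[0,0,0],[0,0,0]],[[0,0,0],[0,0,0]],[[0,0,0],[0,0,0]]]}}

```text
time: 28.32
tool_pos: [513.4, 221.9, 273.4]
tcp_rot: [-3.136, -0.0, -3.058]
contact_force: [0.1, 0.2, -5.7]
grip_width: 25.6
finger_force: 30.0
```

Request:
{"op": "play_rows", "data": {"rows": [[[0,0,0],[0,0,0]],[[0,0,0],[0,0,0]],[[0,0,0],[0,0,0]],[[0,0,0],[0,0,0]],[[0,0,0],[0,0,0]],[[0,0,0],[0,0,0]],[[0,0,0],[0,0,0]],[[0,0,0],[0,0,0]]]}}

```text
time: 29.32
tool_pos: [513.4, 221.8, 273.3]
tcp_rot: [-3.136, -0.0, -3.058]
contact_force: [0.1, -0.8, -4.7]
grip_width: 25.8
finger_force: 30.0
```

```bash
python3 look.py 3
```

```text
t 29.325 x 3.9 n 257 tilt 0.0060 tcp [513.4 221.8 273.3] M -0.039
t 29.375 x 4.2 n 254 tilt 0.0059 tcp [513.4 221.8 273.3] M -0.073
t 29.425 x 4.1 n 252 tilt 0.0059 tcp [513.4 221.8 273.3] M -0.034
```

The reel has stayed still in the middle for about 8 s. Handing in.

```bash
python3 -c "from plant import bot; print(bot.close_job())"
```

```text
the job is handed in; nothing more can be done
None
```

I handed the job in at about 29 s: the tray is held nearly level about 12 cm above the mat, and the blue reel has lain still within about 4 mm of the middle for over 8 s.

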